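# Close the swab dispenser's tuck flap

## Robot

A 6-joint arm with a two-finger parallel gripper is mounted at the origin on the work surface. World frame = base frame: x ahead of the robot, y to its left, z up, the work surface at z = 0. Lengths are in m, angles in degrees, forces in N, time in s.
With the tool pointing down it reaches from about 0.325 to 0.9 m from the base axis. Payload 6.1 kg.
Tool frame: the origin (TCP) lies on the centre line of the jaws, within the pads' length; the fingertips stand ahead of it and the grasp point (between the pads) lies 6 mm ahead of it (tcp_to_tips is the z of the fingertips in the tool frame, in m); z points along the fingers, y is the line along which they close (so a half turn about z gives the same grasp; the last joint's range is limited). The gripper opens to 85 mm and grips with 20 to 120 N. Pads are 22 mm wide; open, the fingers measure 114 mm over their backs; the gripper's body (76 mm by 85 mm) begins 54 mm behind the grasp point. The pads swing forward as they close: fully open they stand 13 mm farther back than shut.
Start: joints at [-74.261, 12.628, 87.462, -0, 79.91, -7.225], TCP at [0.244, -0.575, 0.256] pointing down, gripper open.
Joint ranges: [-170.65, 170.65], [-52.31, 119.04], [5.05, 147.46], [-71.25, 251.25], [11.57, 151.72], [-153.62, 153.62]. Speed limits (degrees/s): [147.25, 147.25, 172.46, 180, 180, 180].

## Interface

Orientations are given as [roll, pitch, yaw] about the fixed x, y, z axes, in that order (R = Rz(yaw) Ry(pitch) Rx(roll)).
In Python, from rig import observe, grab_frame, camera_model, finish_job, tcp_to_tips gives the robot as it stands.
- The arm moves only by the shell command python3 -m pendant 'ROWS'. ROWS is JSON, a list of rows, each a list of 3 entries, a list of its own where there are three numbers: the opening in per cent of the stroke, from 0 (shut) to 100 (fully open), then the shift along the tool's x, y, z in m, then the turn, a rotation vector about the tool's x, y, z in rad. In form: [[gripper, [dx, dy, dz], [rx, ry, rz]], ...]. A call has exactly 5 rows; each row is the pose to reach, as a shift and turn from the pose commanded when the call began, along the tool's axes at that moment; what a row does not reach only later rows make up. A row lasts 1/12 s, in which the tool goes at most 41.7 mm and 7.16 degrees, less where a joint would pass 70% of its speed; a pose out of reach is approached as far as the arm can. A call with a gripper value outside its range is refused whole. The fingers move at their own pace and stop on an object; the grip force is fixed at half the most. Time passes only in rows, so rows that repeat a pose let the fingers close, or fill a call up. It gives the time, the measured TCP pose, the force, the opening and the grip force at its end, in the units of the state.
- observe(): the state, without advancing time (a new reading comes with each control period).
- grab_frame(name): name is "scene" or "top" or "wrist"; returns the picture (420x560x3 uint8, red, green, blue); there is no depth.
- camera_model(name): a dict with "vertical_fov" (degrees; the focal length in pixels is half the picture's height over the tangent of half this angle, whatever the lens; pixels are square), "cx", "cy" (the principal point, pixels), "k1" (the pictures are not rectified: a ray, as slopes to the right and down, at radius r is drawn at 1 + k1 r^2 times it, then the intrinsics apply), "world_from_camera" (4x4, takes a point from camera to world coordinates); the wrist camera has in their place "tool_from_camera" (4x4, takes a point from camera to tool coordinates, whose origin is the TCP and whose axes are the flange's). Camera axes: x right, y down, z forward; pixel columns grow to the right and rows downward; lengths in m; the calibration is good to about 2 mm. A picture is of the moment at which its call begins: read the wrist's pose just before it. camera_model takes no time and is no camera call.
- finish_job(): hands the job in; it is judged then, once.
The state is a dict: "time_s": time; "joint_positions": joint angles; "joint_velocities": joint speeds; "joint_efforts": joint torques, N m; "tool_pos": TCP position; "tool_rot": TCP orientation; "ft_force": force on the tool from outside, world axes, zero at the start; "wrist_torque": the same for the moment, N m; "gripper_width": finger opening in m; "grasp_force": force on a finger pad.
Only numpy, scipy, OpenCV 4.12 (cv2) and the standard library are available. Lean on these libraries where they do the work, as an engineer would, in place of code of your own. Each camera call takes 0.05 s, during which the arm holds its last target. There are 200 camera calls.

## Task

Close the white swab dispenser on the steel table using only pushes with the fingertips: fold its standing flap over the opening, press it flat, then push it along until its edge is tucked fully beneath the dark metal lip on the opposite rim, and let go so that the lip holds it shut. Do not lift, tip or shove the dispenser, and leave the bottle, the jar and the tape roll where they are.

Things in the scene. Friction and masses are not known exactly. Their poses are not given: they have to be found in the camera images.
- dispenser: open-topped white plastic box full of swabs, 130 mm (its x) by 150 mm (its y), rims 70 mm high, about 2.2 kg, standing loose on the table. Origin: centre of its underside; z up; its x points from the hinge rim (on the robot's side) to the rim with the lip
- hinge_line (a point): middle of the flap's hinge pin, on the dispenser at x = -60 mm, height 72.5 mm above the table; the pin (8 mm thick) runs along the dispenser's y
- flap_hinge (a joint): angle of the dark grey plastic flap in rad: 0 = lying flat over the opening (its stop), 1.57 = standing upright, up to 2.1 = leaning back towards the robot. It starts standing at 1.4 to 1.9. A weak spring lifts it again when it is let go untucked: about 1 N at its free edge; pushing it flat takes 2 to 3 N at the rib
- flap_slide (a joint): how far the flap has been pushed along its own plane, away from the hinge, on its slotted hinge, in m: 0 = drawn back (start), 0.018 = stop, edge fully beneath the lip. It stays where it is pushed (about 2.5 N of friction). While it is less than 0.006 out the edge swings down past the lip; pushed out further before it is flat, it lands on top of the lip and must be pushed back (by the other side of the rib) first
- flap_edge (a point): middle of the flap's free edge, half way through its thickness. The flap is 110 mm wide and 3 mm thick, and its edge is 100 mm from the hinge line when drawn back, 118 mm when pushed out. Axes: x from hinge to edge, z out of the face that is uppermost when shut (the face towards the robot when standing)
- flap_rib (a point): middle of the top of the push rib on that face: a bar 70 mm long across the flap, 5 mm thick, 8 mm proud of the face, its centre 74 mm from the hinge line when drawn back. Press on the face beside the rib on its hinge side, then push the rib towards the lip. Axes as flap_edge
- lip (a point): middle of the lower inner edge of the dark steel lip: at dispenser x = 48 mm, 79 mm above the table. The lip is 130 mm wide, 4 mm thick (top at 83 mm) and overhangs 12 mm from the far wall. The flat flap's upper face is at 74 mm, so there are 5 mm to spare; the drawn-back flap's edge stops 8 mm short of the lip
- bottle: blue plastic bottle with white cap, 64 mm across, 150 mm tall, standing beside the dispenser. Origin: centre of its underside
- jar: amber glass jar with white lid, 60 mm across, 75 mm tall, standing on the other side. Origin: centre of its underside
- tape: roll of cream tape lying flat beyond the lip side, 96 mm across, 24 mm high. Origin: centre of its underside
Things that resemble listed ones, but are neither listed nor needed, are in the scene too. Of the things that look like the jar, take the one that is farthest to the robot's right at the start.

How it is judged (in metres and radians):
On the way, in this order (a step that is already met when the one before it is completed fails the run):
1. the flap is folded down over the opening (value of joint flap_hinge below 0.35 rad), for 0.05 s.
2. the flap's edge is beneath the lip (value of joint flap_hinge below 0.075 rad and value of joint flap_slide above 0.012 m), for 0.2 s.
At the end, for the whole second after the job is handed in: The flap lies shut (hinge under 0.075 rad) with its edge at least 4 mm beneath the lip (pushed out more than 12 of 18 mm) and stays so untouched; the dispenser stands flat, at rest, within 30 mm of where it was; bottle, jar and tape are upright within 30 mm of where they were (all of step 2 and linear speed of dispenser below 0.02 m/s and angle between dispenser's own z axis and vertical below 0.03 rad and distance of each of dispenser, bottle, jar, tape from where it was at the start of the episode below 0.03 m and angle between each of bottle, jar's own z axis and vertical below 0.1 rad).
It fails at once if the dispenser is lifted, tipped or shoved 30 mm (height (world z) of dispenser above 0.012 m or angle between dispenser's own z axis and vertical above 0.12 rad or distance of dispenser from where it was at the start of the episode above 0.03 m).
It fails at once if the bottle, jar or tape is picked up, knocked over or moved 30 mm (distance of any of bottle, jar, tape from where it was at the start of the episode above 0.03 m or angle between any of bottle, jar's own z axis and vertical above 0.4 rad).
It also fails if it takes over 35 s, if anything falls off the work surface, if the arm or the gripper's body presses on something with over 40 N, if the wrist force passes 120 N, or if a joint passes its speed limit or range.

## Working session

There is one attempt and no reset: what is moved stays moved. The work goes in short steps, Python scripts to look and compute and a shell command to move; the robot and the scene stay as the last step left them, time stands still between calls to the robot, and variables do not carry over. Pictures are saved under pics/ and viewed, at most 10 in all, crops included, and the job is handed in when it is done.

```bash
mkdir -p pics; python3 - <<'E'
from rig import *
import cv2,numpy as np
print(observe()); print(tcp_to_tips)
for n in("scene","top"):
    f=grab_frame(n); cv2.imwrite(f"pics/{n}0.png",f[...,::-1]); m=camera_model(n); print(n,m)
print(camera_model("wrist"))
a=cv2.imread("pics/scene0.png");b=cv2.imread("pics/top0.png")
E
```

```text
{'time_s': 0.0, 'joint_positions': array([-7.42604177e+01,  1.26785335e+01,  8.75288829e+01,  1.15036705e-03,
        7.99124779e+01, -7.22528935e+00]), 'joint_velocities': array([ 0.0762767 ,  0.05412002,  0.08449121, -0.12514368,  0.00832813,
       -0.04559207]), 'joint_efforts': array([ 2.50554185e-04, -4.96897531e+01, -3.89393628e+01, -1.23681571e-04,
        1.13283927e-02, -1.67632879e-05]), 'tool_pos': array([ 0.24369068, -0.57488814,  0.25513484]), 'tool_rot': array([-1.79881200e+02, -1.62024041e-02,  2.29646521e+01]), 'ft_force': array([ 0.16943394,  0.42842965, -0.0726459 ]), 'wrist_torque': array([-0.01451563, -0.01609589,  0.00940201]), 'grasp_force': 0.0, 'gripper_width': 0.08519819706365152}
0.025
scene {'vertical_fov': 54.35895856395821, 'cx': 281.47760818318017, 'cy': 203.74204855423662, 'k1': -0.08256811016395638, 'world_from_camera': array([[-0.37917373,  0.62780318, -0.67977235,  1.15419757],
       [ 0.92521683,  0.26848526, -0.26812214,  0.23412542],
       [ 0.01418092, -0.73060169, -0.68265663,  0.60316922],
       [ 0.        ,  0.        ,  0.        ,  1.  
[... 174 characters left out ...]
.99636069,  0.08520348,  0.56109657],
       [-0.99995314, -0.00158785,  0.00954989,  0.03733917],
       [-0.00937984, -0.08522237, -0.9963178 ,  0.8494948 ],
       [ 0.        ,  0.        ,  0.        ,  1.        ]])}
{'vertical_fov': 67.22069095644295, 'cx': 278.83459890638125, 'cy': 211.8818113397107, 'k1': -0.028773144633796786, 'tool_from_camera': array([[ 7.21296098e-04, -9.46242297e-01, -3.23457871e-01,
         8.28726593e-02],
       [ 9.99999725e-01,  7.38166111e-04,  7.05251142e-05,
        -1.14968461e-04],
       [ 1.72031793e-04, -3.23457833e-01,  9.46242570e-01,
        -1.17781367e-01],
       [ 0.00000000e+00,  0.00000000e+00,  0.00000000e+00,
         1.00000000e+00]])}
```

View pics/scene0.png

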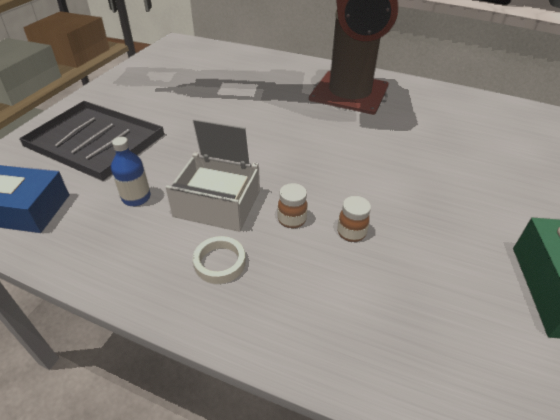

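View pics/top0.png

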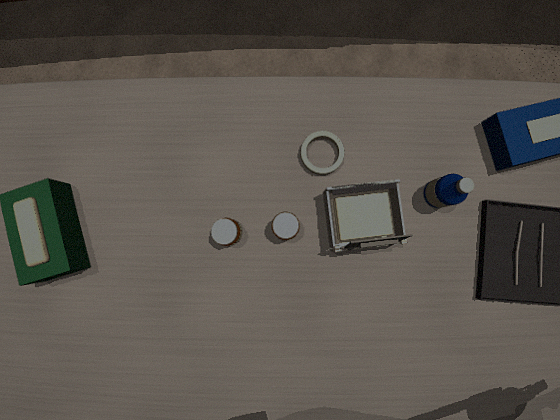

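The top view shows the dispenser around (365,215) with the flap standing along its near rim at (375,241), the tape at (322,152) and the bottle at (450,190). There are two jar look-alikes, at (225,232) and (285,225). Image right is the robot's right (-y), so the jar is the one at (285,225). I'll enlarge to confirm this and to read the box corners.

```bash
cat > h.py <<'E'
from rig import *
import cv2,numpy as np
from scipy.spatial.transform import Rotation as R
def ray(name,uv,T=None,m=None):
    m=m or camera_model(name); f=210/np.tan(np.radians(m["vertical_fov"]/2))
    K=np.array([[f,0,m["cx"]],[0,f,m["cy"]],[0,0,1]])
    p=cv2.undistortPoints(np.array(uv,float).reshape(-1,1,2),K,np.array([m["k1"],0,0,0.]))[:,0]
    W=m["world_from_camera"] if T is None else T
    return W[:3,3], np.c_[p,np.ones(len(p))]@W[:3,:3].T
def plane(name,uv,z,T=None):
    o,d=ray(name,uv,T); z=np.broadcast_to(z,(len(d),)); return o+d*((z-o[2])/d[:,2])[:,None]
def tri(l):
    A=0;b=0
    for o,d in l:
        d=d/np.linalg.norm(d);P=np.eye(3)-np.outer(d,d);A=A+P;b=b+P@o
    return np.linalg.solve(A,b)
def wristT():
    s=observe();T=np.eye(4);T[:3,:3]=R.from_euler('xyz',s["tool_rot"],degrees=True).as_matrix();T[:3,3]=s["tool_pos"]
    return T@camera_model("wrist")["tool_from_camera"]
def proj(name,P,T=None):
    m=camera_model(name);W=m["world_from_camera"] if T is None else T
    f=210/np.tan(np.radians(m["vertical_fov"]/2));V=np.linalg.inv(W)
    K=np.array([[f,0,m["cx"]],[0,f,m["cy"]],[0,0,1]])
    return cv2.projectPoints(np.array(P,float).reshape(-1,1,3),cv2.Rodrigues(V[:3,:3])[0],V[:3,3],K,np.array([m["k1"],0,0,0.]))[0][:,0]
E
python3 - <<'E'
import cv2,numpy as np
b=cv2.imread("pics/top0.png")[165:265,260:420];a=cv2.imread("pics/scene0.png")[110:240,130:330]
cv2.imwrite("pics/c1.png",cv2.convertScaleAbs(cv2.resize(b,(800,500),interpolation=2),alpha=1.7))
cv2.imwrite("pics/c2.png",cv2.convertScaleAbs(cv2.resize(a,(800,520),interpolation=2),alpha=1.5))
E
```

```text
(no output)
```

View pics/c1.png

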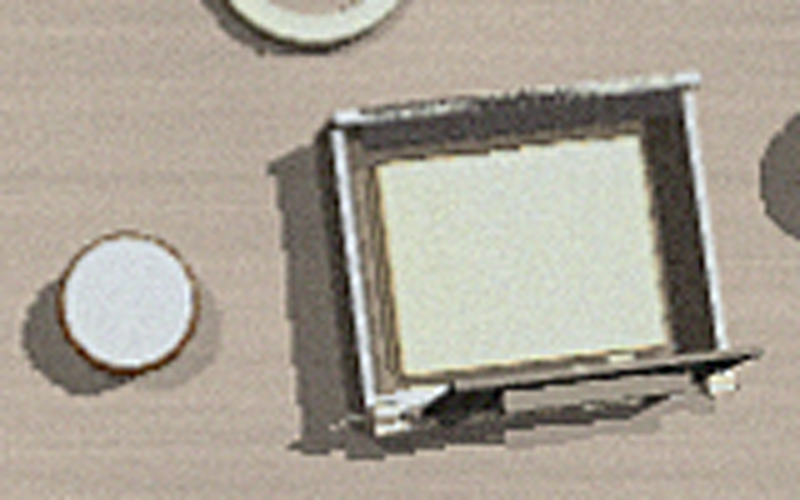

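View pics/c2.png

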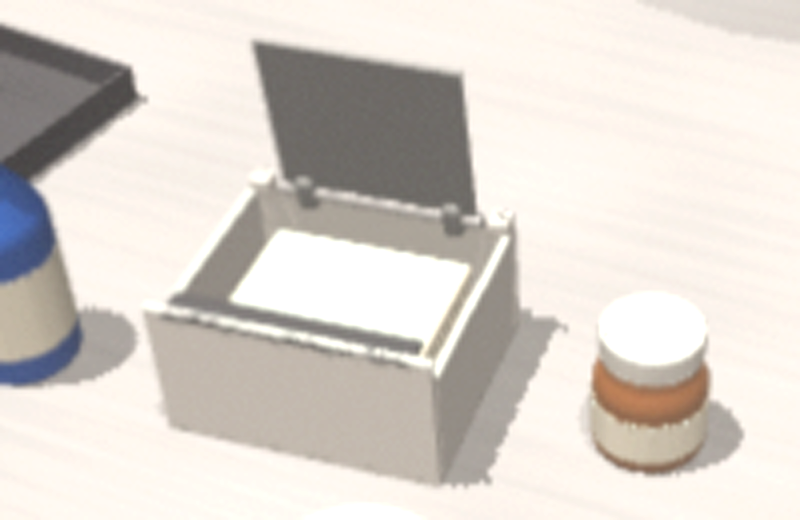

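The enlarged crops confirm the jar beside the box, the flap standing on the robot's side and the dark lip on the far rim. Next I'll work out the pose from the corners.

```bash
python3 - <<'E'
from h import *
np.set_printoptions(precision=4,suppress=True)
t=lambda l:[(x/5+260,y/5+165) for x,y in l]
s=lambda l:[(x/4+130,y/4+110) for x,y in l]
B=plane("scene",s([(172,428),(437,480)]),0); print("far base corners (right,left)",B)
F=plane("top",t([(697,75),(331,117)]),[.083,.083]); print("far top",F)
N=plane("top",t([(722,380),(385,415)]),.076); print("posts",N)
N2=plane("scene",s([(262,180),(500,222)]),.078); print("posts scene",N2)
for a,b in (((255,42),(758,352)),((462,73),(420,410))):
    oa,da=ray("scene",s([a]));ob,db=ray("top",t([b]));print("flap corner",tri([(oa,da[0]),(ob,db[0])]))
v=(B[0]-B[1])[:2];v2=(N[0]-N[1])[:2];v3=(F[0]-F[1])[:2]
for q in(v,v2,v3):print(np.linalg.norm(q),np.degrees(np.arctan2(q[0],-q[1])))
for n,u,z in(("jar",(128/5+260,300/5+165),.075),("tape",(322,152),.024),("bottle",(465,185),.15)):print(n,plane("top",[u],z))
E
```

```text
far base corners (right,left) [[ 0.6802 -0.1958  0.    ]
 [ 0.659  -0.0518  0.    ]]
far top [[ 0.6776 -0.1957  0.083 ]
 [ 0.6599 -0.0464  0.083 ]]
posts [[ 0.5542 -0.2052  0.076 ]
 [ 0.5404 -0.0681  0.076 ]]
posts scene [[ 0.5617 -0.2011  0.078 ]
 [ 0.5447 -0.0674  0.078 ]]
flap corner [ 0.565  -0.1897  0.1686]
flap corner [ 0.5475 -0.0752  0.1679]
0.14558610315567574 8.385624874138559
0.1378333730984032 5.734206896110677
0.15031670250507792 6.7327400323095485
jar [[0.5865 0.0352 0.075 ]]
tape [[ 0.7479 -0.0444  0.024 ]]
bottle [[ 0.6587 -0.3006  0.15  ]]
```

```bash
python3 -m pendant '[[0,[0.032,-0.0246,0],[0,0,0.054]],[0,[0.064,-0.049,0],[0,0,0.108]],[0,[0.096,-0.074,0],[0,0,0.162]],[0,[0.128,-0.098,0],[0,0,0.216]],[0,[0.16,-0.123,0],[0,0,0.27]]]'; python3 - <<'E'
from h import *
s=observe();y=np.radians(s["tool_rot"][2]);d=np.array([.486,-.1466])-s["tool_pos"][:2]
print(s["tool_pos"],s["tool_rot"],d@[np.cos(y),np.sin(y)],d@[np.sin(y),-np.cos(y)])
E
```

```text
time_s: 0.52
tool_pos: [0.3435, -0.398, 0.2557]
tool_rot: [-180.0, 0.0, 7.3]
ft_force: [1.1, -0.1, 0.3]
gripper_width: 0.0257
grasp_force: 0.0
[ 0.34349636 -0.39796845  0.25571912] [-1.79952794e+02  1.37228049e-02  7.30024772e+00] 0.17328959916971617 -0.23122305053776715
```

```bash
python3 -m pendant '[[0,[0.024,-0.032,0],[0,0,0]],[0,[0.048,-0.064,0],[0,0,0]],[0,[0.072,-0.096,0],[0,0,0]],[0,[0.096,-0.128,0],[0,0,0]],[0,[0.12,-0.16,0],[0,0,0]]]';python3 -m pendant '[[0,[0.015,-0.02,0],[0,0,0]],[0,[0.03,-0.04,0],[0,0,0]],[0,[0.053,-0.071,0],[0,0,0]],[0,[0.053,-0.071,0],[0,0,0]],[0,[0.053,-0.071,0],[0,0,0]]]'; python3 - <<'E'
from h import *
T=wristT();f=grab_frame("wrist");np.save("T1.npy",T);cv2.imwrite("pics/w1.png",cv2.convertScaleAbs(f[...,::-1],alpha=1.4))
E
```

```text
time_s: 0.93
tool_pos: [0.4416, -0.2235, 0.2561]
tool_rot: [-180.0, 0.0, 7.5]
ft_force: [1.3, -0.7, 0.1]
gripper_width: -0.0001
grasp_force: 0.0
time_s: 1.35
tool_pos: [0.4849, -0.1464, 0.2559]
tool_rot: [-180.0, 0.0, 7.7]
ft_force: [0.5, 0.4, -0.4]
gripper_width: -0.0002
grasp_force: 0.0
```

View pics/w1.png

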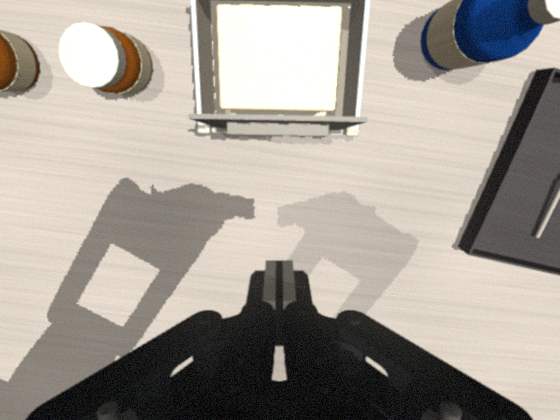

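The wrist view shows the flap's top edge from (190,118) to (367,120), with the rib facing the robot at (228–330,130). The hinge posts are at (203,128) and (352,131), and the closed fingertips at (280,265).

```bash
python3 - <<'E'
from h import *
np.set_printoptions(precision=4,suppress=True)
T=np.load("T1.npy");s=observe();R0=R.from_euler('xyz',s["tool_rot"],degrees=True)
def show(n,u,z):
    p=plane("wrist",u,z,T);print(n,p.tolist(),"tool",R0.inv().apply(p-s["tool_pos"]).round(4).tolist())
show("flap edge",[(190,118),(367,120)],.17)
show("posts",[(203,128),(352,131)],.077)
show("side rims near",[(203,100),(357,100)],.07)
E
```

```text
flap edge [[0.551580082049756, -0.08161355643156988, 0.17], [0.5652562947406784, -0.19078399197171558, 0.17]] tool [[0.0754, -0.0565, 0.0858], [0.0744, 0.0535, 0.0858]]
posts [[0.5372185776626304, -0.06933066820922615, 0.07700000000000001], [0.5529685859294783, -0.20462218400370752, 0.07700000000000001]] tool [[0.0628, -0.0706, 0.1788], [0.0605, 0.0656, 0.1788]]
side rims near [[0.5613407464621176, -0.0662314210196973, 0.07], [0.5802873588773364, -0.20511805918440607, 0.07]] tool [[0.0872, -0.0705, 0.1858], [0.0875, 0.0697, 0.1858]]
```

```bash
python3 -m pendant '[[0,[0.004,-0.001,0.024],[0,0,0]],[0,[0.008,-0.001,0.048],[0,0,0]],[0,[0.012,-0.001,0.072],[0,0,0]],[0,[0.016,-0.001,0.096],[0,0,0]],[0,[0.016,-0.001,0.096],[0,0,0]]]'; python3 -m pendant '[[0,[0.01,0,0.001],[0,0,0]],[0,[0.02,0,0.002],[0,0,0]],[0,[0.03,0,0.003],[0,0,0]],[0,[0.038,0,0.004],[0,0,0]],[0,[0.046,0,0.007],[0,0,0]]]'; python3 - <<'E'
from h import *
cv2.imwrite("pics/w2.png",cv2.convertScaleAbs(grab_frame("scene")[110:240,130:330,::-1],alpha=1.5))
E
```

```text
time_s: 1.82
tool_pos: [0.4969, -0.1451, 0.1551]
tool_rot: [-179.7, 0.4, 7.4]
ft_force: [-1.9, 1.4, -0.5]
gripper_width: 0.0
grasp_force: 0.0
time_s: 2.23
tool_pos: [0.5479, -0.1395, 0.155]
tool_rot: [179.9, -0.1, 7.5]
ft_force: [-1.0, -0.2, 1.3]
gripper_width: 0.0001
grasp_force: 0.5
```

View pics/w2.png

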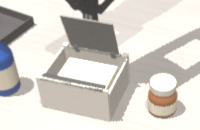

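The flap is leaning forward ahead of the fingers, so I'll continue along the arc.

```bash
python3 -m pendant '[[0,[0.008,0,0.002],[0,0,0]],[0,[0.015,0,0.006],[0,0,0]],[0,[0.021,0,0.01],[0,0,0]],[0,[0.027,0,0.015],[0,0,0]],[0,[0.032,0,0.02],[0,0,0]]]'; python3 -m pendant '[[0,[0.004,0,0.006],[0,0,0]],[0,[0.007,0,0.011],[0,0,0]],[0,[0.009,0,0.015],[0,0,0]],[0,[0.01,0,0.019],[0,0,0]],[0,[0.011,0,0.024],[0,0,0]]]'; python3 - <<'E'
from h import *
a=grab_frame("scene")[110:240,130:330,::-1];b=grab_frame("wrist")[...,::-1]
cv2.imwrite("pics/w3.png",np.vstack([cv2.convertScaleAbs(cv2.resize(a,(400,260),interpolation=2),alpha=1.5),cv2.convertScaleAbs(cv2.resize(b,(400,300)),alpha=1.4)]))
E
```

```text
time_s: 2.7
tool_pos: [0.5786, -0.1349, 0.1331]
tool_rot: [180.0, -0.0, 7.5]
ft_force: [-0.1, -0.4, 2.5]
gripper_width: 0.0001
grasp_force: 1.1
time_s: 3.12
tool_pos: [0.5891, -0.1336, 0.1094]
tool_rot: [180.0, -0.1, 7.5]
ft_force: [0.9, 1.0, 3.7]
gripper_width: 0.0001
grasp_force: 1.5
```

View pics/w3.png

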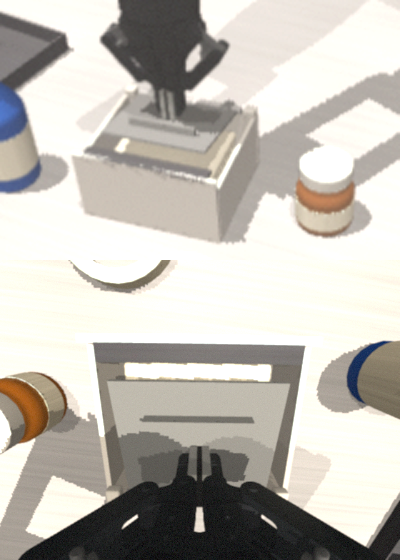

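The tips are on the face, on the hinge side of the rib, and the flap is nearly down. I'll press it flat.

```bash
python3 -m pendant '[[0,[0.001,0,0.003],[0,0,0]],[0,[0.001,0,0.006],[0,0,0]],[0,[0.001,0,0.009],[0,0,0]],[0,[0.001,0,0.011],[0,0,0]],[0,[0.001,0,0.011],[0,0,0]]]'; python3 - <<'E'
from h import *
T=wristT();b=grab_frame("wrist")[...,::-1];np.save("T4.npy",T)
cv2.imwrite("pics/w4.png",cv2.convertScaleAbs(b,alpha=1.4));print(observe()["tool_pos"],observe()["ft_force"])
E
```

```text
time_s: 3.63
tool_pos: [0.5896, -0.1333, 0.0987]
tool_rot: [-180.0, 0.0, 7.5]
ft_force: [-2.7, 1.1, 6.7]
gripper_width: -0.0001
grasp_force: 3.1
[ 0.58955772 -0.13332012  0.09869706] [-1.70446242  0.75849589  6.28188956]
```

View pics/w4.png

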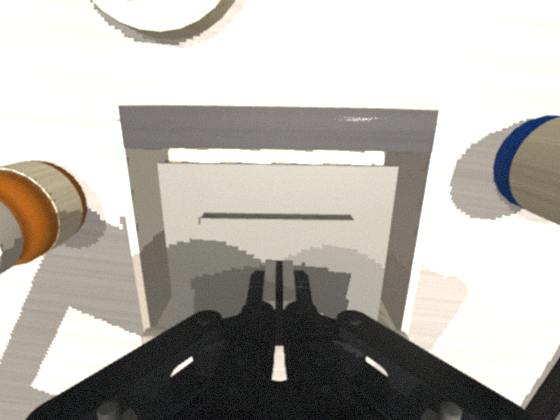

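The flap is flat. Its edge is at row 163, the lip's inner edge at row 151, the rib at about rows 213–218 and the tips at row 262.

```bash
python3 - <<'E'
from h import *
T=np.load("T4.npy");s=observe();R0=R.from_euler('xyz',s["tool_rot"],degrees=True)
p=plane("wrist",[(278,163.5),(278,151),(278,213),(278,219),(278,106)],[.074,.083,.082,.082,.083],T)
print(R0.inv().apply(p-s["tool_pos"]).round(4))
E
```

```text
[[ 0.0573 -0.0003  0.0247]
 [ 0.0642 -0.0003  0.0157]
 [ 0.0364 -0.0003  0.0167]
 [ 0.0335 -0.0003  0.0167]
 [ 0.0822 -0.0003  0.0157]]
```

```bash
python3 -m pendant '[[0,[0.004,0,0],[0,0,0]],[0,[0.008,0,0],[0,0,0]],[0,[0.012,0,0],[0,0,0]],[0,[0.016,0,0],[0,0,0]],[0,[0.019,0,0],[0,0,0]]]'; python3 -m pendant '[[0,[0.002,0,0],[0,0,0]],[0,[0.004,0,0],[0,0,0]],[0,[0.006,0,0],[0,0,0]],[0,[0.008,0,0],[0,0,0]],[0,[0.01,0,0],[0,0,0]]]'; python3 - <<'E'
from h import *
T=wristT();b=grab_frame("wrist")[...,::-1];np.save("T5.npy",T)
cv2.imwrite("pics/w5.png",cv2.convertScaleAbs(b,alpha=1.4));print(observe()["tool_pos"],observe()["ft_force"])
E
```

```text
time_s: 4.1
tool_pos: [0.6082, -0.131, 0.0986]
tool_rot: [180.0, 0.1, 7.5]
ft_force: [-3.4, -0.3, 5.6]
gripper_width: 0.0002
grasp_force: 3.0
time_s: 4.52
tool_pos: [0.6175, -0.1298, 0.0983]
tool_rot: [-180.0, 0.1, 7.5]
ft_force: [-3.8, -1.0, 6.2]
gripper_width: -0.0001
grasp_force: 3.0
[ 0.61783946 -0.12979131  0.0983643 ] [-3.50550977  0.51301686  5.04683073]
```

View pics/w5.png

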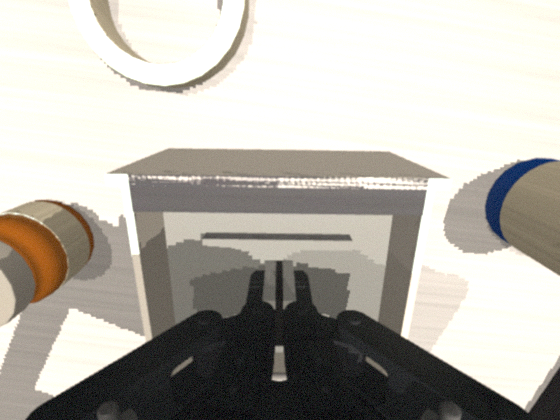

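The edge has entered under the lip and the bright gap is gone: lip at row 213, rib at about rows 233–241. I'll keep pushing to the stop.

```bash
python3 -m pendant '[[0,[0.001,0,0],[0,0,0]],[0,[0.002,0,0],[0,0,0]],[0,[0.003,0,0],[0,0,0]],[0,[0.004,0,0],[0,0,0]],[0,[0.005,0,0],[0,0,0]]]'; cat > m.py <<'E'
from h import *
T=wristT();b=grab_frame("wrist");s=observe();g=b[:,300:345].mean((1,2))
print("prof",[(i,int(g[i])) for i in range(170,275,3)])
print(s["tool_pos"],s["ft_force"])
E
python3 m.py; python3 - <<'E'
from h import *
T=np.load("T5.npy");s=observe();
p=plane("wrist",[(278,213),(278,234),(278,241)],[.083,.082,.082],T);e=np.array([.9914,.1305]);print(p[:,:2]@e, s["tool_pos"][:2]@e)
T=np.load("T4.npy");p=plane("wrist",[(278,151),(278,213),(278,219),(278,163.5)],[.083,.082,.082,.074],T);print(p[:,:2]@e)
E
```

```text
time_s: 4.98
tool_pos: [0.6223, -0.1291, 0.0982]
tool_rot: [-180.0, 0.1, 7.5]
ft_force: [-4.4, -0.9, 5.7]
gripper_width: 0.0
grasp_force: 2.9
prof [(170, 103), (173, 103), (176, 103), (179, 102), (182, 102), (185, 80), (188, 115), (191, 88), (194, 99), (197, 197), (200, 94), (203, 83), (206, 82), (209, 79), (212, 80), (215, 79), (218, 81), (221, 79), (224, 110), (227, 140), (230, 140), (233, 139), (236, 139), (239, 139), (242, 128), (245, 60), (248, 58), (251, 127), (254, 120), (257, 119), (260, 120), (263, 119), (266, 98), (269, 93), (272, 65)]
[ 0.62252424 -0.12918098  0.0982815 ] [-3.66206393 -0.61054496  5.50665157]
[0.63203756 0.6214748  0.61796115] 0.6003124179516391
[0.63130675 0.60345502 0.60057714 0.6244222 ]
```

```bash
cat >> m.py <<'E'
def tr(lo,hi,sgn):
    d=np.diff(cv2.GaussianBlur(g.reshape(-1,1),(1,3),0)[:,0]) *sgn; return lo+np.argmax(d[lo:hi])+.5
l=tr(205,240,1);r=tr(int(l)+8,int(l)+45,-1)
p=plane("wrist",[(278,l),(278,r)],[.083,.082],T);e=np.array([.9914,.1305])
print(l,r,"lip,rib",p[:,:2]@e,"tool",s["tool_pos"][:2]@e)
E
python3 m.py
```

```text
prof [(170, 102), (173, 102), (176, 102), (179, 102), (182, 101), (185, 89), (188, 169), (191, 219), (194, 218), (197, 219), (200, 106), (203, 84), (206, 82), (209, 80), (212, 80), (215, 79), (218, 80), (221, 79), (224, 98), (227, 138), (230, 137), (233, 137), (236, 136), (239, 136), (242, 131), (245, 60), (248, 57), (251, 119), (254, 119), (257, 117), (260, 117), (263, 117), (266, 97), (269, 89), (272, 63)]
[ 0.6225034  -0.12915074  0.0982559 ] [-3.15080494  0.70953624  5.34130087]
224.5 243.5 lip,rib [0.63165494 0.62180529] tool 0.6002956943925734
```

The rib-to-lip gap fell from 27.9 to 9.9 mm, a full 18 mm of slide, because tip friction dragged the flap along, and the dispenser has not moved. I'll advance to touch the rib and make sure.

```bash
python3 -m pendant '[[0,[0.001,0,0],[0,0,0]],[0,[0.002,0,0],[0,0,0]],[0,[0.003,0,0],[0,0,0]],[0,[0.004,0,0],[0,0,0]],[0,[0.005,0,0],[0,0,0]]]'; python3 m.py|tail -1; python3 -m pendant '[[0,[0.001,0,0],[0,0,0]],[0,[0.002,0,0],[0,0,0]],[0,[0.002,0,0],[0,0,0]],[0,[0.002,0,0],[0,0,0]],[0,[0.002,0,0],[0,0,0]]]'; python3 m.py|tail -1
```

```text
time_s: 5.5
tool_pos: [0.6257, -0.1286, 0.0976]
tool_rot: [-180.0, 0.4, 7.5]
ft_force: [-11.7, -2.3, 8.1]
gripper_width: -0.0
grasp_force: 7.5
231.5 249.5 lip,rib [0.63169005 0.62220593] tool 0.6034998730608844
time_s: 5.97
tool_pos: [0.6259, -0.1286, 0.0971]
tool_rot: [-179.9, 0.6, 7.5]
ft_force: [-14.7, -1.2, 10.0]
gripper_width: 0.0002
grasp_force: 10.2
205.5 249.5 lip,rib [0.6444217 0.6226416] tool 0.6037114767970416
```

The rib is hard against its stop at 15 N and the box is still. Now I'll release upward.

```bash
python3 -m pendant '[[0,[-0.003,0,-0.001],[0,0,0]],[0,[-0.004,0,-0.004],[0,0,0]],[0,[-0.005,0,-0.01],[0,0,0]],[0,[-0.006,0,-0.02],[0,0,0]],[0,[-0.008,0,-0.035],[0,0,0]]]';python3 -m pendant '[[0,[0,0,-0.03],[0,0,0]],[0,[-0.01,0,-0.06],[0,0,0]],[0,[-0.03,0,-0.09],[0,0,0]],[0,[-0.05,0,-0.1],[0,0,0]],[0,[-0.05,0,-0.1],[0,0,0]]]'; python3 - <<'E'
from h import *
b=grab_frame("wrist")[...,::-1];a=grab_frame("scene")[110:240,130:330,::-1]
cv2.imwrite("pics/w6.png",np.vstack([cv2.convertScaleAbs(cv2.resize(a,(400,260),interpolation=2),alpha=1.5),cv2.convertScaleAbs(cv2.resize(b,(400,300)),alpha=1.4)]))
E
```

```text
time_s: 6.43
tool_pos: [0.6214, -0.1286, 0.1328]
tool_rot: [-179.9, 0.1, 7.5]
ft_force: [-0.1, -0.0, 0.2]
gripper_width: 0.0001
grasp_force: 0.0
time_s: 6.85
tool_pos: [0.5728, -0.1366, 0.2394]
tool_rot: [179.8, -0.4, 7.5]
ft_force: [0.3, 0.3, 1.1]
gripper_width: 0.0001
grasp_force: 0.0
```

View pics/w6.png

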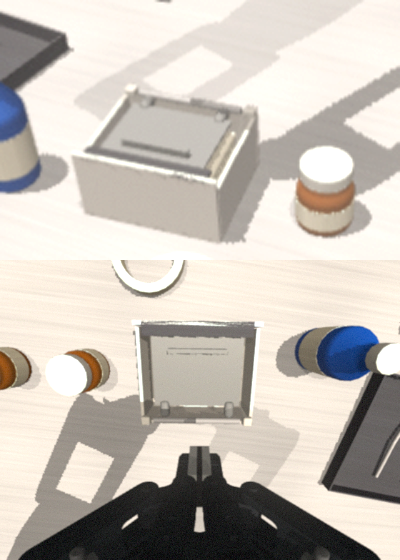

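The flap stays shut under the lip with the arm clear, and everything else is where it was.

```bash
python3 -c "
from rig import *
print(finish_job())"
```

```text
the job is handed in; nothing more can be done
None
```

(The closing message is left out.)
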